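# Close the lamp-house hasp and click the green filter into the beam

## Task

The lamp in the microscope's lamp house has just been changed: swing the hasp over the catch on the lamp-house lid until it lies flat. Then take the filter slide by its black tab and push it in until its ball clicks into the middle notch, so that the green filter is in the light path, without running on past it, and finish while still gripping the tab there, holding it steady for the exposure. Leave the lid shut and the other things on the desk where they are.

Things in the scene. Friction and masses are not known exactly. Their poses are not given: they have to be found in the camera images.
- microscope: white upright microscope, fixed to the desk. Origin on the desk under the middle of the filter-slide housing; z up, +y towards the eyepieces, +x the way the filter slide is pushed in (about away from the robot). Column: y from +56 mm, 92 mm wide, 300 mm tall; limb and head beyond it to 560 mm high. Foot: y from +60 to +330 mm, 190 mm wide, 50 mm high. Focus knobs at y = +110 mm reach x = +-86 mm
- slide_housing (a point): middle of the top of the aluminium housing that guides the filter slide, 140 mm above the desk, between the column and the lamp house; the housing measures 66 mm along x, 36 mm along y, 70 mm in height; a small spring plunger on top reaches 159 mm. Axes as the microscope's
- lamp_house (a point): middle of the top of the grey finned lamp house under its white lid, 160 mm above the desk, 95 mm from the slide housing towards -y; the house measures 102 mm along x, 120 mm along y and hangs 40 mm above the desk; the lid (108 x 126 mm) has its top 168 mm above the desk. Axes as the microscope's
- hasp_hinge (a point): middle of the hasp's hinge axis, on the rim of the lamp house nearest the robot (55 mm from the lamp house's middle towards -x), 171.5 mm above the desk; axes as the microscope's, hinge axis along y
- hasp_tip (a point): free end of the hasp, 64 mm from the hinge axis, at mid-thickness. The hasp is a straight steel leaf 26 mm wide and 3 mm thick with a slot from 15 to 30 mm from the hinge, solid from 30 to 64 mm
- hasp (a joint): hasp angle (rad): 0 = flat over the lid with the catch through its slot, pointing along the microscope's +x; 1.57 = upright; more = leaning back towards the robot (limit 2.5). A stiff hinge: it stays where it is left; about 1 N at its end moves it
- catch (a point): the steel staple (catch) on the lamp-house lid, top of its loop, 29 mm from the hinge line along +x; it sticks up 6 mm above the flat hasp
- lamp_lid (a joint): lid of the lamp house (rad): 0 = shut, grows as it opens; hinged on the rim away from the robot; it starts shut and stays shut by its weight
- slide_tab (a point): black grip tab at the robot's end of the filter slide: 24 mm along the slide (x), 12 mm thick (y), 34 mm tall (z); this point is its centre, 108 mm above the desk; axes as the microscope's. A bar 6 mm thick and 14 mm tall joins it to the slide at its +x side; free all round otherwise. At slide position 0 it is 135 mm from the housing's middle
- filter_slide: the whole filter slide with its tab: an aluminium plate 8 mm thick and 36 mm tall with three round windows 32 mm apart. Origin in its plane, at the desk's height, below its clear window (in the middle of the housing when the slide is at 0); axes as the microscope's
- slide_travel (a joint): how far the filter slide is pushed in (m), straight along +x of the microscope; notches at 0 (clear), 0.032 (green, the middle one) and 0.064 (blue), cut 6 mm wide in the top edge of its 8 mm plate, with a colour mark beside each coloured one. A spring ball drops into them: it draws the slide in over the last 3 to 4 mm; 8 to 12 N takes it out again (it then jumps on), 1 to 3 N slides it between
- oil_bottle: small amber immersion-oil bottle, 26 mm diameter, 62 mm tall; origin at the centre of its underside
- lamp_carton: upright cardboard carton with a yellow patch, 44 x 44 x 70 mm; origin at the centre of its underside
- hex_driver: red-handled driver lying flat, 150 mm long; origin under its middle, handle to its -x
- spare_filter: round orange filter in a dark ring mount lying flat, 33 mm diameter, 7 mm thick; origin at the centre of its underside
- slide_box: blue slide box with white lid, 87 x 62 x 36 mm; origin at the centre of its underside
- cover_box: small white box of cover glasses with a clear green top, 28 x 28 x 22 mm; origin at the centre of its underside

How it is judged:
By the outcome, as a careful person would: the job done as asked, in the order asked, and still so for the second after the job is handed in, while the arm keeps its last pose, push and grip.
It also fails if it takes over 40 s, if anything falls off the work surface, if the arm or the gripper's body presses on something with over 40 N, if the wrist force passes 120 N, or if a joint passes its speed limit or range.

## Robot

A 7-joint arm with a two-finger parallel gripper is mounted at the origin on the work surface. World frame = base frame: x ahead of the robot, y to its left, z up, the work surface at z = 0. Lengths are in m, angles in rad, forces in N, time in s.
With the tool pointing down it reaches from about 0.4 to 0.85 m from the base axis. Payload 4.5 kg.
Tool frame: the origin (TCP) lies between the finger pads; the fingertips stand ahead of it and the grasp point (between the pads) lies 5 mm behind it (tips_ahead is the z of the fingertips in the tool frame, in m); z points along the fingers, y is the line along which they close (so a half turn about z gives the same grasp; the last joint's range is limited). The gripper opens to 85 mm and grips with 20 to 120 N. Pads are 22 mm wide; open, the fingers measure 114 mm over their backs; the gripper's body (76 mm by 85 mm) begins 54 mm behind the grasp point. The pads swing forward as they close: fully open they stand 13 mm farther back than shut.
Start: joints at [-1.094, 0.689, -0.195, 1.565, 0.157, 0.902, -0.215], TCP at [0.268, 0.565, 0.212] pointing down, gripper open.
Joint ranges: [-3.01, 3.01], [-0.46, 2.08], [-1.47, 1.51], [0.13, 2.56], [-1, 4.14], [0.04, 2.09], [-2.66, 2.66]. Speed limits (rad/s): [2.57, 2.57, 3.14, 3.14, 3.14, 3.14, 3.14].

## Interface

Orientations are given as a 3x3 rotation matrix whose columns are the frame's x, y, z axes.
In Python, from station import get_state, snapshot, finish_job, regions_of, tips_ahead gives the robot as it stands.
- The arm moves only by the tool arm_command, never from a script. Its argument "commands" is a list that holds one entry, the list of rows, each a list of 7 numbers: the shift along the world's x, y, z in units of 30 mm (1.0 is 30 mm), then the turn, a rotation vector about the world's x, y, z in units of 8 degrees (1.0 is 8 degrees), then the opening in per cent of the stroke, from 0 (shut) to 100 (fully open). In form: [[[dx, dy, dz, ax, ay, az, fingers], ...]]. A call has exactly 10 rows; each row is the pose to reach, as a shift and turn from the pose commanded when the call began; what a row does not reach only later rows make up. A row lasts 1/10 s, in which the tool goes at most 50 mm and 8.59 degrees, less where a joint would pass 70% of its speed; a pose out of reach is approached as far as the arm can. A call with a gripper value outside its range is refused whole. The fingers move at their own pace and stop on an object; "newtons" is the grip in N (left out, the last holds). Time passes only in rows, so rows that repeat a pose let the fingers close, or fill a call up. It gives the time, the measured TCP pose, the force, the opening and the grip force at its end, in the units of the state.
- get_state(): the state, without advancing time (a new reading comes with each control period).
- snapshot(name): name is "scene" or "top" or "wrist"; returns a dict with "pixels" (384x512x3 uint8, red, green, blue), "z_map" (384x512 float32, m along the optical axis (not along the pixel's ray), 0 where there is no reading), "fx", "fy", "cx", "cy" (pixels), "k1" (the pictures are not rectified: a ray, as slopes to the right and down, at radius r is drawn at 1 + k1 r^2 times it, then the intrinsics apply), "R" (3x3) and "t" (3): a world point X has camera coordinates R X + t; the wrist camera has in their place "mount" (4x4, takes a point from camera to tool coordinates, whose origin is the TCP and whose axes are the flange's). Camera axes: x right, y down, z forward; pixel columns grow to the right and rows downward; lengths in m; the calibration is good to about 2 mm. A picture is of the moment at which its call begins: read the wrist's pose just before it.
- finish_job(): hands the job in; it is judged then, once.
Trained networks look in a picture, given as the dict that the camera call returned (one of the last four; its "shot" number tells which), for a name from the list of things; names that differ only in an ending like _2 or _b are one class to them, and where a whole thing is asked for, a point or a joint stands for the part that bears it (a point fixed in the world has none). Each returns a list of dicts, best first, with "score" (0 to 1); they miss things now and then, are a little off and sometimes report something else, mostly with a low value. They report only what shows in the picture. A call takes as long as a camera call.
- regions_of(picture, target): "region" (384x512 bool, what is visible of it) and "location" ([column, row] in pixels, amid what is visible of it).
The state is a dict: "time_s": time; "joint_positions": joint angles; "qvel": joint speeds; "joint_torque": joint torques, N m; "position": TCP position; "tcp_rot": TCP orientation; "contact_force": force on the tool from outside, world axes, zero at the start; "torque": the same for the moment, N m; "opening": finger opening in m; "grip_force": force on a finger pad.
Only numpy, scipy, OpenCV 4.12 (cv2) and the standard library are available. Lean on these libraries where they do the work, as an engineer would, in place of code of your own. Each camera call takes 0.05 s, during which the arm holds its last target. There are 200 camera calls.

## Working session

There is one attempt and no reset: what is moved stays moved. The work goes in short steps, Python scripts to look and compute and a tool call to move; the robot and the scene stay as the last step left them, time stands still between calls to the robot, and variables do not carry over. Pictures are saved under pics/ and viewed, at most 10 in all, crops included, and the job is handed in when it is done.

Besides the shell and the picture viewer there is one more tool, called after ">>>" by a JSON object that holds its "method" and its "body". arm_command: Moves the arm, as the interface text tells. Its arguments: {"type":"object","properties":{"commands":{"type":"array"},"newtons":{"type":"number"}},"required":["commands"]}

```bash
mkdir -p pics; cat > h.py <<'E'
import numpy as np, cv2
from station import *
def world(p,u,v,z=None,st=None):
    K=np.array([[p['fx'],0,p['cx']],[0,p['fy'],p['cy']],[0,0,1.]])
    s=((u-p['cx'])/p['fx'],(v-p['cy'])/p['fy']); q=np.array(s)
    for _ in range(10): q=np.array(s)/(1+p['k1']*(q@q))
    if z is None:
        z=p['z_map'][int(round(v)),int(round(u))]
    c=np.array([q[0],q[1],1])*z
    if 'mount' in p:
        M=np.array(p['mount']); t=M[:3,:3]@c+M[:3,3]
        return np.array(st['tcp_rot'])@t+np.array(st['position'])
    return np.array(p['R']).T@(c-np.array(p['t']))
def cloud(p,mask,st=None):
    vs,us=np.nonzero(mask&(p['z_map']>0))
    return np.array([world(p,u,v,st=st) for u,v in zip(us,vs)])
def save(n,p): cv2.imwrite('pics/'+n+'.png',p['pixels'][:,:,::-1])
E
python3 - <<'E'
from h import *
s=get_state();print(s['position'],np.round(s['tcp_rot'],3).tolist(),s['opening'],tips_ahead if not callable(tips_ahead) else tips_ahead())
a=snapshot('scene');b=snapshot('top')
cv2.imwrite('pics/a.png',np.vstack([a['pixels']])[:,:,::-1]);save('b',b)
for nm,p in(('scene',a),('top',b)):
  print(nm,np.round(-np.array(p['R']).T@p['t'],3))
  for t in ['slide_tab','hasp_tip','hasp_hinge','catch','slide_housing','lamp_house','microscope','oil_bottle','lamp_carton','hex_driver','slide_box','cover_box','spare_filter']:
    r=regions_of(p,t)[:1]
    for q in r:
      c=cloud(p,q['region']); 
      print(t,round(q['score'],2),np.round(q['location']),np.round(np.median(c,0),3) if len(c) else None, len(c), np.round(np.ptp(c,axis=0),3) if len(c) else '')
E
```

```text
[0.26752771 0.56408845 0.21117015] [[-0.904, 0.428, -0.001], [0.428, 0.904, -0.002], [-0.0, -0.002, -1.0]] 0.08534560201531302 0.014
scene [ 1.205 -0.494  0.669]
slide_tab 0.65 [179. 204.] [ 0.476 -0.092  0.117] 106 [0.026 0.014 0.03 ]
hasp_tip 0.8 [164. 198.] [ 0.564 -0.166  0.203] 396 [0.334 0.199 0.238]
hasp_hinge 0.92 [273. 177.] [0.609 0.043 0.186] 28704 [2.3   2.503 1.035]
catch 0.97 [187. 228.] [ 0.627 -0.161  0.168] 2633 [0.129 0.157 0.037]
slide_housing 0.9 [270. 177.] [0.608 0.044 0.186] 29234 [2.313 2.522 1.035]
lamp_house 0.79 [269. 173.] [0.609 0.043 0.186] 28719 [1.831 2.503 0.562]
microscope 0.88 [268. 177.] [0.609 0.043 0.186] 28643 [2.3   2.501 0.662]
oil_bottle 0.59 [220. 317.] [ 0.732 -0.175  0.034] 367 [0.07  0.056 0.066]
lamp_carton 0.86 [159. 337.] [ 0.712 -0.291  0.056] 1341 [0.102 0.06  0.074]
hex_driver 0.7 [140. 271.] [ 0.515 -0.224  0.02 ] 445 [0.211 0.072 0.08 ]
slide_box 0.55 [219. 191.] [0.382 0.081 0.032] 240 [0.236 0.156 0.159]
cover_box 0.61 [128. 301.] [ 0.589 -0.285  0.02 ] 289 [0.053 0.038 0.027]
top [ 0.396 -0.007  1.091]
slide_tab 0.46 [290. 232.] [ 0.521 -0.077  0.122] 137 [0.106 0.028 0.035]
hasp_tip 0.62 [329. 216.] [ 0.563 -0.165  0.205] 51 [0.02  0.031 0.072]
hasp_hinge 0.82 [190. 196.] [0.542 0.147 0.347] 18267 [0.364 0.885 0.568]
catch 0.82 [318. 197.] [ 0.62  -0.152  0.168] 1917 [0.125 0.139 0.074]
slide_housing 0.82 [192. 196.] [0.542 0.147 0.347] 18398 [0.361 0.914 0.569]
microscope 0.59 [188. 193.] [0.541 0.147 0.347] 17839 [0.294 0.806 0.569]
oil_bottle 0.56 [321. 172.] [ 0.723 -0.165  0.04 ] 71 [0.037 0.024 0.067]
lamp_carton 0.74 [359. 184.] [ 0.697 -0.273  0.068] 346 [0.071 0.056 0.077]
hex_driver 0.75 [329. 245.] [ 0.508 -0.215  0.021] 277 [0.132 0.074 0.034]
slide_box 0.77 [212. 269.] [0.4   0.112 0.035] 682 [0.092 0.067 0.045]
spare_filter 0.42 [247. 263.] [0.43  0.02  0.007] 93 [0.03 0.03 0.01]
```

View pics/a.png

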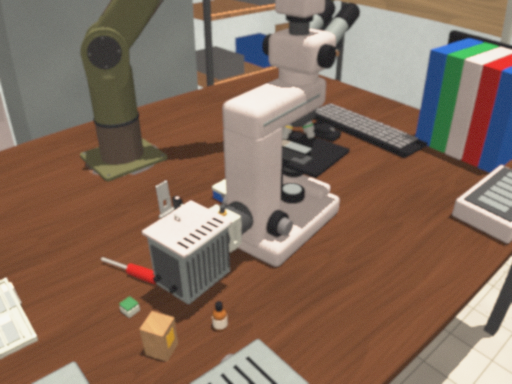

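View pics/b.png

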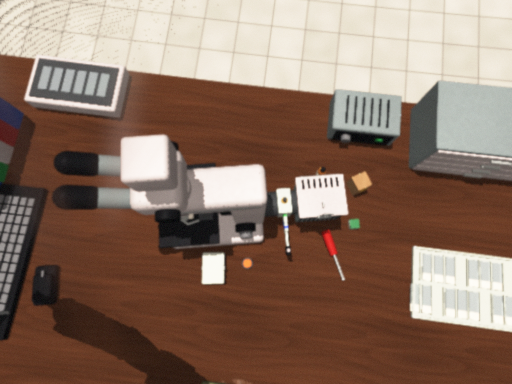

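```bash
python3 - <<'E'
from h import *
b=snapshot('top');a=snapshot('scene')
for n,p in(('top',b),('scene',a)):
  c=cloud(p,regions_of(p,'catch')[0]['region']); m=c[abs(c[:,2]-.168)<.005][:,:2].astype(np.float32)
  print(n,'lid rect',cv2.minAreaRect(m),np.median(c[:,2]))
  c=cloud(p,regions_of(p,'slide_tab')[0]['region']); print(np.round(c[np.argsort(c[:,0])][::8],3).tolist()) if n=='top' else 0
  m=c[c[:,2]>.085]; print('tab',np.percentile(m,[3,50,97],axis=0).round(3).tolist())
  c=cloud(p,regions_of(p,'hasp_tip')[0]['region']); c=c[(c[:,2]>.17)&(c[:,2]<.25)&(abs(c[:,1]+.165)<.04)&(c[:,0]<.62)]
  print('hasp',np.round(c[np.argsort(c[:,2])][::max(1,len(c)//14)],3).tolist())
E
```

```text
top lid rect ((0.6204234957695007, -0.15318110585212708), (0.10842587798833847, 0.12633545696735382), 10.925724029541016) 0.16752361131090968
[[0.714, -0.165, 0.036], [0.719, -0.168, 0.054], [0.72, -0.169, 0.061], [0.722, -0.164, 0.043], [0.724, -0.16, 0.045], [0.726, -0.163, 0.06], [0.729, -0.158, 0.036]]Traceback (most recent call last):
  File "<stdin>", line 7, in <module>
    return _quantile_unchecked(
        a, q, axis, out, overwrite_input, method, keepdims, weights)
    return _ureduce(a,
                    func=_quantile_ureduce_func,
    ...<5 lines>...
                    overwrite_input=overwrite_input,
                    method=method)
    r = func(a, **kwargs)
    result = _quantile(arr,
                       quantiles=q,
    ...<2 lines>...
                       out=out,
                       weights=wgt)
    slices_having_nans = np.isnan(arr[-1, ...])
                                  ~~~^^^^^^^^^
IndexError: index -1 is out of bounds for axis 0 with size 0
```

The scene view shows the lamp house at about (190,245), with the hasp upright near (164,198) and the tab just beyond it at (179,204). The top view shows the tab at (289,252), the housing at (284,200), and the lid at (321,197).

```bash
python3 - <<'E'
from h import *
a=snapshot('scene');w=snapshot('wrist')
print(np.round(w['mount'],3).tolist(),w['fx'])
th=np.deg2rad(10.9);ex=np.array([np.cos(th),np.sin(th)]);ey=np.array([-ex[1],ex[0]]);L=np.array([.6204,-.1532])
def loc(c): d=c[:,:2]-L; return np.c_[d@ex,d@ey,c[:,2]]
for t in ('hasp_tip','slide_tab','slide_housing'):
  r=regions_of(a,t)[0]; c=loc(cloud(a,r['region']))
  if t=='hasp_tip': c=c[(c[:,2]>.172)&(c[:,2]<.26)&(c[:,0]<-.02)&(c[:,0]>-.12)&(abs(c[:,1])<.05)]
  if t=='slide_housing': c=c[(abs(c[:,1]-.095)<.03)&(abs(c[:,2]-.14)<.01)&(abs(c[:,0])<.06)]
  if len(c): print(t,len(c),np.percentile(c,[2,50,98],axis=0).round(4).tolist())
  if t=='hasp_tip':
    print(np.round(c[np.argsort(c[:,2])][::max(1,len(c)//15)],3).tolist())
E
```

```text
[[-0.001, -0.945, -0.327, 0.083], [1.0, -0.001, -0.0, -0.0], [-0.0, -0.327, 0.945, -0.161], [0.0, 0.0, 0.0, 1.0]] 341.5508061249351
hasp_tip 367 [[-0.0603, -0.0158, 0.1728], [-0.0574, -0.0037, 0.2052], [-0.052, 0.0107, 0.2352]]
[[-0.053, -0.009, 0.172], [-0.051, -0.008, 0.175], [-0.057, 0.011, 0.177], [-0.055, -0.0, 0.182], [-0.058, -0.002, 0.186], [-0.055, -0.009, 0.191], [-0.057, -0.016, 0.197], [-0.059, -0.016, 0.202], [-0.056, -0.013, 0.206], [-0.057, -0.001, 0.211], [-0.056, 0.005, 0.215], [-0.06, -0.01, 0.219], [-0.058, -0.001, 0.224], [-0.059, 0.007, 0.228], [-0.06, -0.001, 0.231], [-0.057, -0.003, 0.235]]
slide_tab 114 [[-0.1436, 0.0444, 0.0976], [-0.1298, 0.0873, 0.1169], [-0.0707, 0.0953, 0.1571]]
slide_housing 305 [[-0.0337, 0.0798, 0.1307], [0.0063, 0.1002, 0.1397], [0.0303, 0.1238, 0.1478]]
```

>>> {"method": "arm_command", "body": {"commands": [[[0.45, -1.5, 0.3, 0, 0, 0.8, 0], [0.9, -3, 0.6, 0, 0, 1.6, 0], [1.35, -4.5, 0.9, 0, 0, 2.4, 0], [1.8, -6, 1.2, 0, 0, 3.2, 0], [2.25, -7.5, 1.5, 0, 0, 4, 0], [2.7, -9, 1.6, 0, 0, 4.5, 0], [3.1, -10.5, 1.6, 0, 0, 4.5, 0], [3.4, -12, 1.6, 0, 0, 4.5, 0], [3.7, -13.5, 1.6, 0, 0, 4.5, 0], [4, -15, 1.6, 0, 0, 4.5, 0]]]}}

```text
time_s: 2.85
position: [0.3881, 0.113, 0.2603]
tcp_rot: [[-0.983, -0.185, 0.001], [-0.185, 0.983, 0.0], [-0.001, 0.0, -1.0]]
contact_force: [0.4, 0.1, 0.2]
opening: -0.0002
grip_force: 0.0
```

>>> {"method": "arm_command", "body": {"commands": [[[0.1, -1.5, 0, 0, 0, 0, 0], [0.2, -3, 0, 0, 0, 0, 0], [0.4, -4.5, 0, 0, 0, 0, 0], [0.8, -6, 0, 0, 0, 0, 0], [1.5, -7.4, 0, 0, 0, 0, 0], [2.3, -8.7, 0, 0, 0, 0, 0], [3.2, -9.6, 0, 0, 0, 0, 0], [3.6, -9.6, 0, 0, 0, 0, 0], [3.6, -9.6, 0, 0, 0, 0, 0], [3.6, -9.6, 0, 0, 0, 0, 0]]]}}

```text
time_s: 3.85
position: [0.4951, -0.1725, 0.2598]
tcp_rot: [[-0.983, -0.186, -0.001], [-0.186, 0.983, 0.001], [0.001, 0.001, -1.0]]
contact_force: [0.1, 0.1, 0.2]
opening: 0.0001
grip_force: 0.0
```

```bash
python3 - <<'E'
from h import *
s=get_state();w=snapshot('wrist');save('w1',w);print(s['position'],np.round(s['joint_positions'],2),tips_ahead)
try: print(tips_ahead())
except Exception as e: print(e)
th=np.deg2rad(10.9);ex=np.array([np.cos(th),np.sin(th)]);ey=np.array([-ex[1],ex[0]]);L=np.array([.6204,-.1532])
for t in ('hasp_tip','slide_tab','catch'):
  for r in regions_of(w,t)[:2]:
    c=cloud(w,r['region'],s); 
    if not len(c): continue
    d=c[:,:2]-L;c=np.c_[d@ex,d@ey,c[:,2]]
    print(t,r['score'],r['location'],len(c),np.percentile(c,[2,50,98],axis=0).round(4).tolist())
E
```

```text
[ 0.49509605 -0.17245653  0.25983377] [ 0.49  0.51 -0.38  1.8   0.24  0.88  1.76] 0.014
'float' object is not callable
slide_tab 0.97 [338.7, 201.3] 1735 [[-0.1446, 0.086, 0.0863], [-0.0852, 0.0896, 0.1153], [-0.0343, 0.0983, 0.1255]]
slide_tab 0.31 [209.3, 145.2] 1668 [[-0.2158, -0.0672, -0.0006], [-0.1238, -0.0433, 0.0216], [-0.0778, -0.0233, 0.0262]]
catch 0.71 [213.8, 278.1] 3029 [[-0.0554, -0.0624, 0.1629], [-0.0387, -0.0279, 0.1674], [0.0434, 0.0591, 0.1688]]
```

View pics/w1.png

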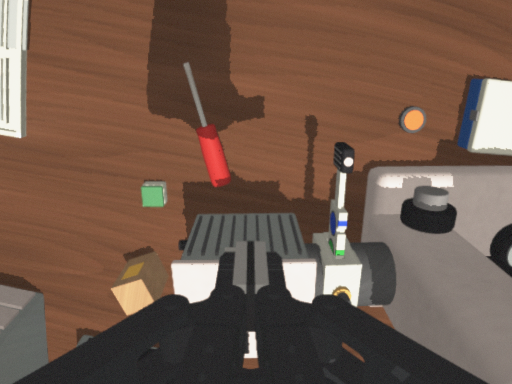

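The picture shows the tab at (343,157), the bar with its blue and green marks running to the housing at (340,260), and the fingers lined up with the lamp house at (250,260). I push the hasp over next.

>>> {"method": "arm_command", "body": {"commands": [[[0.9, 0.05, -0.4, 0, 0, 0, 0], [1.53, 0.16, -1, 0, 0, 0, 0], [2.02, 0.25, -1, 0, 0, 0, 0], [2.28, 0.3, -1, 0, 0, 0, 0], [2.81, 0.41, -1.07, 0, 0, 0, 0], [3.33, 0.51, -1.37, 0, 0, 0, 0], [3.75, 0.59, -1.83, 0, 0, 0, 0], [3.95, 0.63, -2.2, 0, 0, 0, 0], [3.95, 0.63, -2.25, 0, 0, 0, 0], [3.95, 0.63, -2.3, 0, 0, 0, 0]]]}}

```text
time_s: 5.05
position: [0.6135, -0.1546, 0.191]
tcp_rot: [[-0.983, -0.184, -0.001], [-0.184, 0.983, -0.0], [0.001, -0.0, -1.0]]
contact_force: [-1.1, 0.6, -0.1]
opening: -0.0002
grip_force: 0.0
```

```bash
python3 - <<'E'
from h import *
a=snapshot('scene');cv2.imwrite('pics/a2.png',cv2.resize(a['pixels'][150:310,110:290,::-1],None,fx=4,fy=3.7))
E
```

```text
(no output)
```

View pics/a2.png

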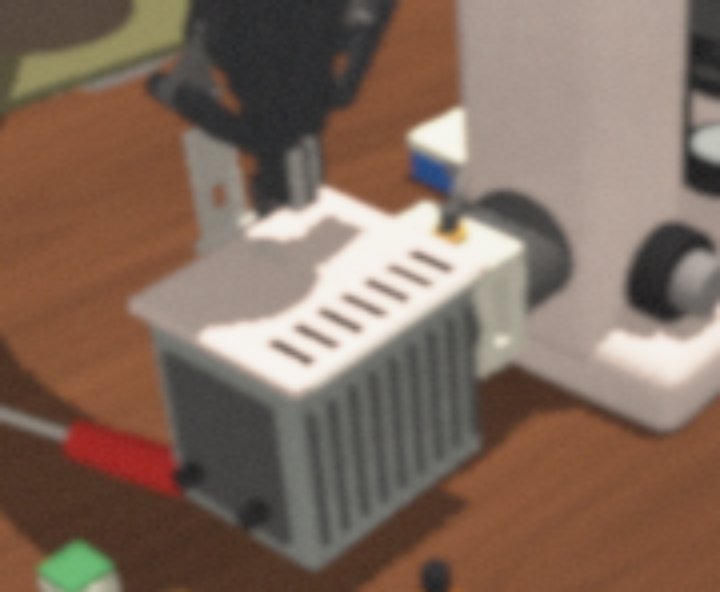

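```bash
python3 - <<'E'
from h import *
a=snapshot('scene');s=get_state();print(s['position'],s['time_s'],s['contact_force'])
def proj(X):
  c=a['R']@np.array(X)+a['t'];q=c[:2]/c[2];q=q*(1+a['k1']*(q@q));u=np.array([a['fx']*q[0]+a['cx'],a['fy']*q[1]+a['cy']])
  return u.round(1),((u-[110,150])*[4,3.7]).round(),c[2].round(3)
p=s['position']
for X in (p,p+[0,0,-.014],[.6204,-.1532,.168],[.5664,-.1636,.168]):print(proj(X))
r=regions_of(a,'hasp_tip')[0];c=cloud(a,r['region']);d=c[:,:2]-[.6204,-.1532];th=np.deg2rad(10.9);ex=np.array([np.cos(th),np.sin(th)]);ey=np.array([-ex[1],ex[0]])
print(r['location'],np.percentile(np.c_[d@ex,d@ey,c[:,2]],[5,50,95],axis=0).round(3))
# depth image around fingertips
for u,v in((177,204),(181,196),(185,193),(187,190)):print(u,v,world(a,u,v).round(3))
w=snapshot('wrist');save('w2',w)
E
```

```text
[ 0.61372333 -0.15480136  0.1914633 ] 5.15 [ 0.03050655 -0.01694916  0.73468797]
(array([184.5, 213.4]), array([298., 234.]), np.float64(0.823))
(array([185.2, 219.7]), array([301., 258.]), np.float64(0.83))
(array([188.4, 225.2]), array([314., 278.]), np.float64(0.832))
(array([167.9, 214.2]), array([232., 238.]), np.float64(0.861))
[163.9, 201.0] [[-0.285 -0.015  0.002]
 [-0.057 -0.004  0.197]
 [-0.053  0.174  0.228]]
177 204 [ 0.477 -0.093  0.114]
181 196 [ 0.623 -0.164  0.237]
185 193 [ 0.624 -0.156  0.241]
187 190 [ 0.623 -0.151  0.244]
```

View pics/w2.png

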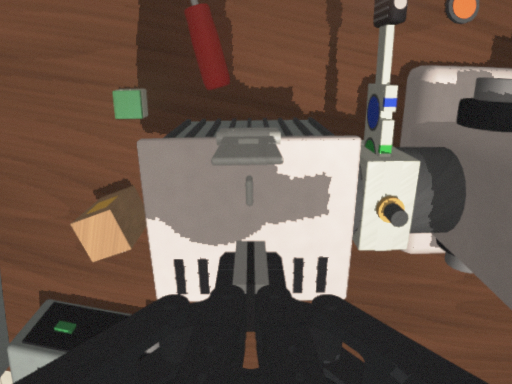

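```bash
python3 - <<'E'
from h import *
a=snapshot('scene');s=get_state()
m=np.zeros((384,512),bool);m[160:235,150:215]=1
c=cloud(a,m);k=(c[:,2]>.173)&(c[:,0]>.585)&(c[:,0]<.66)&(abs(c[:,1]+.155)<.05)
c=c[k];print(len(c));c=c[np.argsort(c[:,2])];print(c[:40:2].round(3).tolist())
w=snapshot('wrist');s=get_state()
for v in (240,250,260,270,280,300,330): print(v,w['z_map'][v,250],world(w,250,v,st=s).round(3))
E
```

```text
1441
[[0.6, -0.16, 0.174], [0.603, -0.159, 0.175], [0.601, -0.158, 0.176], [0.601, -0.16, 0.177], [0.597, -0.162, 0.177], [0.596, -0.159, 0.178], [0.595, -0.161, 0.178], [0.594, -0.162, 0.178], [0.593, -0.159, 0.179], [0.59, -0.164, 0.179], [0.613, -0.16, 0.21], [0.611, -0.163, 0.212], [0.624, -0.152, 0.214], [0.622, -0.159, 0.214], [0.625, -0.161, 0.214], [0.622, -0.161, 0.215], [0.627, -0.16, 0.215], [0.624, -0.156, 0.216], [0.626, -0.16, 0.216], [0.627, -0.156, 0.217]]
240 0.20716342 [ 0.628 -0.153  0.168]
250 0.14714018 [ 0.604 -0.157  0.223]
260 0.1393399 [ 0.604 -0.157  0.231]
270 0.13270336 [ 0.605 -0.157  0.238]
280 0.12536445 [ 0.604 -0.157  0.246]
300 0.12555662 [ 0.611 -0.156  0.248]
330 0.13062547 [ 0.625 -0.153  0.248]
```

The wrist picture shows the hasp still upright at (248,145), the catch at (249,190), and the fingertips beyond both at (250,245). The closed tips are really about 20 mm above the TCP, so they passed over the hasp. I'll go back and repeat the push lower.

>>> {"method": "arm_command", "body": {"commands": [[[0, 0, 0.7, 0, 0, 0, 0], [-0.65, -0.13, 1.4, 0, 0, 0, 0], [-2.13, -0.41, 1.4, 0, 0, 0, 0], [-2.78, -0.54, 1.3, 0, 0, 0, 0], [-2.78, -0.54, 0.1, 0, 0, 0, 0], [-2.42, -0.47, 0.07, 0, 0, 0, 0], [-1.96, -0.38, 0.1, 0, 0, 0, 0], [-1.67, -0.32, 0.13, 0, 0, 0, 0], [-1.14, -0.22, 0.07, 0, 0, 0, 0], [-0.62, -0.12, -0.23, 0, 0, 0, 0]]]}}

```text
time_s: 6.35
position: [0.598, -0.1576, 0.1858]
tcp_rot: [[-0.983, -0.185, 0.003], [-0.185, 0.983, -0.0], [-0.003, -0.001, -1.0]]
contact_force: [-0.6, 0.2, -0.5]
opening: -0.0002
grip_force: 0.4
```

```bash
python3 - <<'E'
from h import *
a=snapshot('scene');cv2.imwrite('pics/a3.png',cv2.resize(a['pixels'][150:310,110:290,::-1],None,fx=4,fy=3.7));s=get_state();print(s['position'],s['contact_force'])
m=np.zeros((384,512),bool);m[160:235,150:215]=1
c=cloud(a,m);k=(c[:,2]>.173)&(c[:,0]>.55)&(c[:,0]<.66)&(abs(c[:,1]+.155)<.05)
c=c[k];print(len(c));c=c[np.argsort(c[:,2])];print(c[:60:3].round(3).tolist())
E
```

```text
[ 0.60001367 -0.15608289  0.18396485] [ 3.58587135  1.0837579  -1.26437782]
1487
[[0.57, -0.184, 0.173], [0.566, -0.18, 0.173], [0.568, -0.179, 0.174], [0.563, -0.15, 0.174], [0.57, -0.182, 0.174], [0.563, -0.171, 0.175], [0.564, -0.165, 0.175], [0.574, -0.178, 0.175], [0.562, -0.159, 0.176], [0.601, -0.158, 0.176], [0.567, -0.174, 0.176], [0.565, -0.162, 0.176], [0.567, -0.165, 0.176], [0.572, -0.179, 0.177], [0.598, -0.16, 0.177], [0.576, -0.177, 0.177], [0.601, -0.158, 0.178], [0.592, -0.159, 0.178], [0.598, -0.162, 0.178], [0.589, -0.161, 0.18]]
```

View pics/a3.png

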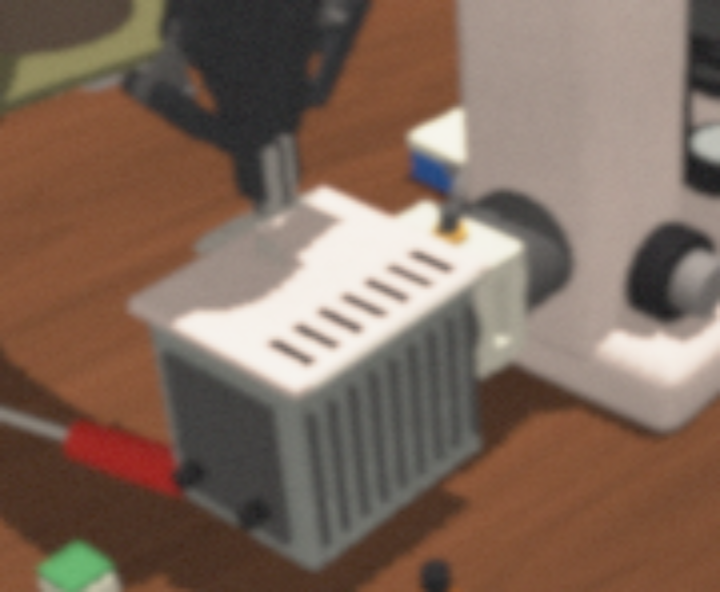

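The hasp has now swung over and leans under the fingertips at (275,215) in the crop. I'll continue down.

>>> {"method": "arm_command", "body": {"commands": [[[0.15, 0.03, -0.13, 0, 0, 0, 0], [0.29, 0.05, -0.27, 0, 0, 0, 0], [0.43, 0.08, -0.45, 0, 0, 0, 0], [0.55, 0.1, -0.62, 0, 0, 0, 0], [0.63, 0.12, -0.78, 0, 0, 0, 0], [0.65, 0.13, -0.87, 0, 0, 0, 0], [0.65, 0.13, -0.92, 0, 0, 0, 0], [0.65, 0.13, -0.95, 0, 0, 0, 0], [0.65, 0.13, -0.98, 0, 0, 0, 0], [0.65, 0.13, -0.98, 0, 0, 0, 0]]]}}

```text
time_s: 7.4
position: [0.6152, -0.154, 0.1548]
tcp_rot: [[-0.983, -0.184, 0.0], [-0.184, 0.983, 0.0], [-0.0, 0.0, -1.0]]
contact_force: [-0.0, 0.5, -0.3]
opening: 0.0001
grip_force: 0.0
```

```bash
python3 - <<'E'
from h import *
a=snapshot('scene');s=get_state();print(s['position'],s['contact_force'])
m=np.zeros((384,512),bool);m[160:235,150:215]=1
c=cloud(a,m);k=(c[:,2]>.1715)&(c[:,0]>.55)&(c[:,0]<.67)&(abs(c[:,1]+.155)<.05)&(c[:,2]<.20)
c=c[k];print(len(c));c=c[np.argsort(c[:,0])];print(c[::len(c)//40].round(3).tolist())
E
```

```text
[ 0.61507837 -0.15406009  0.15478303] [ 0.64671493 -0.71083764 -0.25530309]
389
[[0.561, -0.159, 0.175], [0.565, -0.166, 0.173], [0.567, -0.171, 0.177], [0.568, -0.159, 0.174], [0.569, -0.175, 0.177], [0.57, -0.163, 0.175], [0.571, -0.179, 0.173], [0.572, -0.153, 0.172], [0.575, -0.168, 0.173], [0.576, -0.167, 0.173], [0.579, -0.164, 0.173], [0.58, -0.156, 0.175], [0.584, -0.167, 0.173], [0.589, -0.159, 0.172], [0.591, -0.176, 0.174], [0.594, -0.162, 0.179], [0.598, -0.17, 0.173], [0.602, -0.17, 0.173], [0.609, -0.17, 0.174], [0.612, -0.17, 0.172], [0.614, -0.168, 0.183], [0.615, -0.167, 0.181], [0.618, -0.165, 0.173], [0.619, -0.168, 0.19], [0.62, -0.168, 0.173], [0.621, -0.169, 0.196], [0.622, -0.144, 0.174], [0.623, -0.164, 0.175], [0.624, -0.164, 0.197], [0.624, -0.162, 0.195], [0.624, -0.168, 0.187], [0.625, -0.162, 0.182], [0.625, -0.161, 0.173], [0.625, -0.15, 0.177], [0.626, -0.166, 0.173], [0.626, -0.148, 0.198], [0.626, -0.155, 0.179], [0.626, -0.159, 0.177], [0.627, -0.153, 0.194], [0.627, -0.157, 0.187], [0.627, -0.157, 0.185], [0.628, -0.16, 0.182], [0.628, -0.157, 0.193], [0.63, -0.156, 0.175]]
```

>>> {"method": "arm_command", "body": {"commands": [[[0, 0, -0.02, 0, 0, 0, 0], [0, 0, -0.04, 0, 0, 0, 0], [0, 0, -0.06, 0, 0, 0, 0], [0, 0, -0.08, 0, 0, 0, 0], [0, 0, -0.1, 0, 0, 0, 0], [0, 0, -0.1, 0, 0, 0, 0], [0, 0, -0.1, 0, 0, 0, 0], [0, 0, -0.1, 0, 0, 0, 0], [0, 0, -0.1, 0, 0, 0, 0], [0, 0, -0.1, 0, 0, 0, 0]]]}}

```text
time_s: 8.45
position: [0.6152, -0.1541, 0.1534]
tcp_rot: [[-0.983, -0.184, 0.0], [-0.184, 0.983, -0.001], [-0.0, -0.001, -1.0]]
contact_force: [-3.7, 0.0, 11.5]
opening: 0.0002
grip_force: 5.5
```

>>> {"method": "arm_command", "body": {"commands": [[[0, 0, 0.5, 0, 0, 0, 0], [0, 0, 1.8, 0, 0, 0, 0], [-1, 0.2, 2.8, 0, 0, 0, 10], [-2.4, 0.5, 3.2, 0, 0, 0, 30], [-3.8, 0.8, 3.2, 0, 0, 0, 40], [-4.2, 1.2, 3.2, 0, 0, 0, 40], [-4.2, 1.2, 3.2, 0, 0, 0, 40], [-4.2, 1.2, 3.2, 0, 0, 0, 40], [-4.2, 1.2, 3.2, 0, 0, 0, 40], [-4.2, 1.2, 3.2, 0, 0, 0, 40]]]}}

```text
time_s: 9.45
position: [0.4902, -0.1185, 0.2474]
tcp_rot: [[-0.983, -0.184, 0.0], [-0.184, 0.983, 0.0], [-0.001, 0.0, -1.0]]
contact_force: [0.0, -0.0, -0.2]
opening: 0.0344
grip_force: 0.0
```

```bash
python3 - <<'E'
from h import *
s=get_state();w=snapshot('wrist');save('w3',w);a=snapshot('scene');print(s['position'],s['opening'])
th=np.deg2rad(10.9);ex=np.array([np.cos(th),np.sin(th)]);ey=np.array([-ex[1],ex[0]]);L=np.array([.6204,-.1532])
for t,p in (('hasp_tip',w),('slide_tab',w),('hasp_tip',a),('slide_tab',a)):
  for r in regions_of(p,t)[:1]:
    c=cloud(p,r['region'],s)
    d=c[:,:2]-L;c=np.c_[d@ex,d@ey,c[:,2]]
    if t=='slide_tab':
      c=c[(c[:,2]>.09)&(c[:,2]<.13)&(c[:,0]<-.06)]
      k=c[(c[:,2]>.118)]
      print('tabtop',np.percentile(k,[2,50,98],axis=0).round(4).tolist())
    print(t,r['score'],r['location'],len(c),np.percentile(c,[2,50,98],axis=0).round(4).tolist())
# finger tip: nearest-depth region lower image
m=np.zeros((384,512),bool);m[200:384,100:400]=1
m&=(w['z_map']>.05)&(w['z_map']<.19)
M=np.array(w['mount']);c=cloud(w,m,s)
t=(c-s['position'])@np.array(s['tcp_rot']);
print('tool z of fingers max',np.percentile(t[:,2],[50,90,99,100]).round(4)); k=t[t[:,2]>np.percentile(t[:,2],98)];print(k[::max(1,len(k)//8)].round(4).tolist())
E
```

```text
[ 0.49017894 -0.1184825   0.24743912] 0.03442769451167937
hasp_tip 0.62 [167.8, 271.3] 334 [[-0.127, -0.0141, 0.1669], [-0.0545, -0.0087, 0.173], [-0.0375, 0.0271, 0.2827]]
tabtop [[-0.1443, 0.0866, 0.1186], [-0.1286, 0.0923, 0.1236], [-0.0662, 0.0973, 0.1258]]
slide_tab 0.77 [284.5, 187.3] 1032 [[-0.1447, 0.0866, 0.0965], [-0.1105, 0.0916, 0.119], [-0.0619, 0.0972, 0.1256]]
hasp_tip 0.66 [175.5, 219.4] 311 [[-0.0572, -0.0153, 0.1685], [-0.0243, -0.0035, 0.173], [0.0071, 0.0097, 0.176]]Traceback (most recent call last):
  File "<stdin>", line 11, in <module>
    return _quantile_unchecked(
        a, q, axis, out, overwrite_input, method, keepdims, weights)
    return _ureduce(a,
                    func=_quantile_ureduce_func,
    ...<5 lines>...
                    overwrite_input=overwrite_input,
                    method=method)
    r = func(a, **kwargs)
    result = _quantile(arr,
                       quantiles=q,
    ...<2 lines>...
                       out=out,
                       weights=wgt)
    slices_having_nans = np.isnan(arr[-1, ...])
                                  ~~~^^^^^^^^^
IndexError: index -1 is out of bounds for axis 0 with size 0
```

View pics/w3.png

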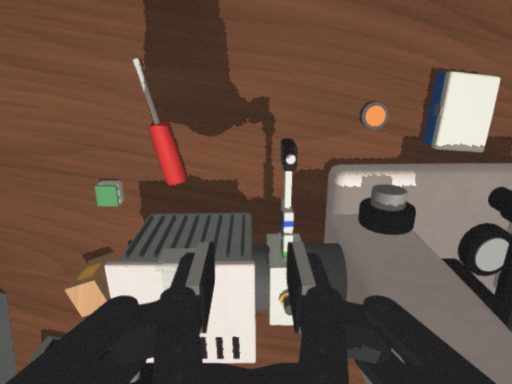

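The picture shows the tab at (289,155), the bar running down to the green mark at (287,250), and the hasp lying flat at about (170,265). Its points all lie at z≈0.173, level with the lid. Next I'll find where the fingertips are and approach the tab.

```bash
python3 - <<'E'
from h import *
w=snapshot('wrist');s=get_state();R=np.array(s['tcp_rot'])
for u in (203,207,211,290,294,298):
  for v in range(238,276,6):
    z=w['z_map'][v,u]
    if 0.05<z<.19: print(u,v,((world(w,u,v,st=s)-s['position'])@R).round(3))
th=np.deg2rad(10.9);ex=np.array([np.cos(th),np.sin(th)]);ey=np.array([-ex[1],ex[0]]);L=np.array([.6204,-.1532])
c=cloud(w,regions_of(w,'slide_tab')[0]['region'],s);d=c[:,:2]-L;c=np.c_[d@ex,d@ey,c[:,2]]
g=w['pixels'];k=c[(c[:,0]<-.12)];print(np.percentile(k,[1,10,50,90,99],axis=0).round(4))
d=s['position'][:2]-L;print('tcp local',d@ex,d@ey)
h,xe=np.histogram(c[:,0],np.arange(-.15,-.03,.004))
for i in range(len(h)):
  q=c[(c[:,0]>=xe[i])&(c[:,0]<xe[i+1])]
  if len(q)>2: print(xe[i].round(3),len(q),np.ptp(q[:,1]).round(4),q[:,2].max().round(3),end=' | ')
E
```

```text
203 244 [ 0.01  -0.022 -0.026]
203 250 [ 0.011 -0.021 -0.032]
203 256 [ 0.011 -0.02  -0.037]
203 262 [ 0.011 -0.02  -0.042]
203 268 [ 0.01  -0.019 -0.045]
203 274 [ 0.011 -0.019 -0.051]
207 244 [ 0.011 -0.02  -0.027]
207 250 [ 0.01  -0.019 -0.031]
207 256 [ 0.011 -0.019 -0.037]
207 262 [ 0.01  -0.018 -0.041]
207 268 [ 0.01  -0.018 -0.044]
207 274 [ 0.008 -0.018 -0.046]
211 244 [ 0.011 -0.018 -0.027]
211 250 [ 0.01  -0.018 -0.031]
211 256 [ 0.007 -0.018 -0.031]
211 262 [ 0.005 -0.018 -0.032]
211 268 [ 0.002 -0.018 -0.033]
211 274 [-0.    -0.018 -0.034]
290 244 [ 0.01   0.017 -0.026]
290 250 [ 0.01   0.016 -0.031]
290 256 [ 0.007  0.017 -0.031]
290 262 [ 0.005  0.017 -0.033]
290 268 [ 0.004  0.016 -0.036]
290 274 [ 0.002  0.016 -0.037]
294 244 [ 0.011  0.019 -0.027]
294 250 [ 0.01   0.018 -0.032]
294 256 [ 0.01   0.018 -0.036]
294 262 [ 0.011  0.017 -0.042]
294 268 [ 0.01   0.016 -0.046]
294 274 [ 0.01   0.016 -0.049]
298 244 [ 0.01   0.021 -0.025]
298 250 [ 0.01   0.02  -0.031]
298 256 [ 0.01   0.019 -0.036]
298 262 [ 0.011  0.019 -0.042]
298 268 [ 0.009  0.018 -0.044]
298 274 [ 0.01 
[... 194 characters left out ...]
64692131
-0.146 119 0.0107 0.126 | -0.142 70 0.0116 0.126 | -0.138 78 0.012 0.127 | -0.134 77 0.0225 0.271 | -0.13 74 0.0123 0.126 | -0.126 62 0.0123 0.126 | -0.122 9 0.0069 0.124 | -0.118 29 0.0061 0.114 | -0.114 28 0.0052 0.113 | -0.11 30 0.0053 0.113 | -0.106 29 0.0054 0.113 | -0.102 32 0.0055 0.113 | -0.098 35 0.0057 0.113 | -0.094 30 0.0059 0.113 | -0.09 31 0.0059 0.112 | -0.086 35 0.0061 0.122 | -0.082 97 0.008 0.124 | -0.078 46 0.0079 0.124 | -0.074 49 0.0082 0.124 | -0.07 44 0.0085 0.124 | -0.066 23 0.0084 0.122 | -0.062 66 0.0083 0.124 | -0.058 37 0.0089 0.124 | -0.054 27 0.0042 0.124 | -0.05 24 0.0099 0.123 | -0.046 25 0.0032 0.123 | -0.042 26 0.0032 0.123 | -0.038 33 0.015 0.123 |
```

>>> {"method": "arm_command", "body": {"commands": [[[-0.4, 0.5, 0, 0, 0, 0, 40], [-0.66, 1, 0, 0, 0, 0, 40], [-0.66, 1, -1.2, 0, 0, 0, 40], [-0.66, 1, -2.4, 0, 0, 0, 40], [-0.66, 1, -3.6, 0, 0, 0, 40], [-0.66, 1, -4.6, 0, 0, 0, 40], [-0.66, 1, -5.2, 0, 0, 0, 40], [-0.66, 1, -5.6, 0, 0, 0, 40], [-0.66, 1, -5.8, 0, 0, 0, 40], [-0.66, 1, -5.8, 0, 0, 0, 40]]]}}

```text
time_s: 10.85
position: [0.4692, -0.0879, 0.0733]
tcp_rot: [[-0.983, -0.185, -0.001], [-0.185, 0.983, 0.0], [0.001, 0.0, -1.0]]
contact_force: [0.4, -0.6, 0.4]
opening: 0.034
grip_force: 0.0
```

```bash
python3 - <<'E'
from h import *
w=snapshot('wrist');s=get_state();save('w4',w);print(s['position'],s['contact_force'])
th=np.deg2rad(10.9);ex=np.array([np.cos(th),np.sin(th)]);ey=np.array([-ex[1],ex[0]]);L=np.array([.6204,-.1532])
d=s['position'][:2]-L;print('tcp local',d@ex,d@ey)
c=cloud(w,regions_of(w,'slide_tab')[0]['region'],s);d=c[:,:2]-L;c=np.c_[d@ex,d@ey,c[:,2]];c=c[c[:,2]<.135]
print(np.percentile(c,[1,10,50,90,99],axis=0).round(4))
E
```

```text
[ 0.46958872 -0.08799665  0.07384032] [ 0.17806466 -0.77238341  0.40292644]
tcp local -0.1357607978170125 0.09254471931187935
[[-0.1453  0.086   0.0005]
 [-0.1447  0.0878  0.1011]
 [-0.1372  0.0924  0.1201]
 [-0.0943  0.0969  0.1254]
 [-0.0304  0.0987  0.1262]]
```

View pics/w4.png

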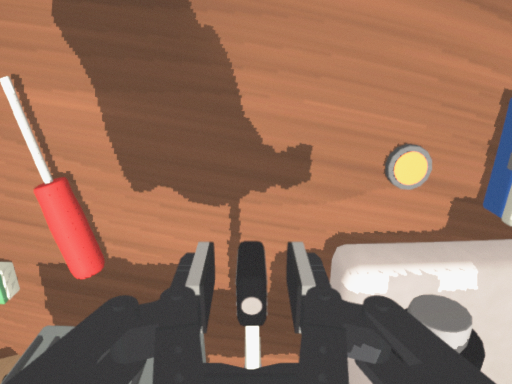

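The tab at (252,280) is centred between the fingers at (200,280) and (300,280), so I close on it.

>>> {"method": "arm_command", "body": {"commands": [[[0, 0, 0, 0, 0, 0, 20], [0, 0, 0, 0, 0, 0, 10], [0, 0, 0, 0, 0, 0, 5], [0, 0, 0, 0, 0, 0, 5], [0, 0, 0, 0, 0, 0, 5], [0, 0, 0, 0, 0, 0, 5], [0, 0, 0, 0, 0, 0, 5], [0, 0, 0, 0, 0, 0, 5], [0, 0, 0, 0, 0, 0, 5], [0, 0, 0, 0, 0, 0, 5]]], "newtons": 45}}

```text
time_s: 11.95
position: [0.4697, -0.0876, 0.0744]
tcp_rot: [[-0.982, -0.186, 0.001], [-0.186, 0.982, 0.0], [-0.001, 0.0, -1.0]]
contact_force: [-1.9, 2.6, 7.3]
opening: 0.0118
grip_force: 45.7
```

>>> {"method": "arm_command", "body": {"commands": [[[0.08, 0.015, 0, 0, 0, 0, 5], [0.16, 0.03, 0, 0, 0, 0, 5], [0.24, 0.046, 0, 0, 0, 0, 5], [0.32, 0.061, 0, 0, 0, 0, 5], [0.4, 0.077, 0, 0, 0, 0, 5], [0.48, 0.092, 0, 0, 0, 0, 5], [0.56, 0.107, 0, 0, 0, 0, 5], [0.64, 0.123, 0, 0, 0, 0, 5], [0.72, 0.138, 0, 0, 0, 0, 5], [0.79, 0.152, 0, 0, 0, 0, 5]]]}}

```text
time_s: 12.95
position: [0.4917, -0.0831, 0.0744]
tcp_rot: [[-0.983, -0.186, -0.002], [-0.186, 0.983, -0.0], [0.002, 0.0, -1.0]]
contact_force: [-5.2, 2.2, 9.6]
opening: 0.0112
grip_force: 46.2
```

```bash
cat > m.py <<'E'
from h import *
a=snapshot('scene');s=get_state();print(s['time_s'],s['position'],s['contact_force'],s['opening'])
th=np.deg2rad(10.9);ex=np.array([np.cos(th),np.sin(th)]);ey=np.array([-ex[1],ex[0]]);L=np.array([.6204,-.1532])
d=s['position'][:2]-L;print('tcp local',d@ex,d@ey,'F along',s['contact_force'][:2]@ex)
w=snapshot('wrist');s=get_state()
for n,p in(('w',w),('a',a)):
  for r in regions_of(p,'slide_tab')[:1]:
    c=cloud(p,r['region'],s);d=c[:,:2]-L;c=np.c_[d@ex,d@ey,c[:,2]];c=c[(c[:,2]<.13)&(c[:,2]>.092)&(abs(c[:,1]-.092)<.01)]
    if len(c):print(n,np.percentile(c,[1,5,50],axis=0).round(4)[:,0])
E
python3 m.py
```

```text
13.0 [ 0.49247122 -0.08294443  0.07442124] [-2.44240134  1.68389554  6.80589786] 0.011019342783690106
tcp local -0.11233577139467775 0.09317881775547007 F along -2.0799203053174615
w [-0.122  -0.1217 -0.1137]
a [-0.1038  0.0298  0.0368]
```

>>> {"method": "arm_command", "body": {"commands": [[[0.03, 0.006, 0, 0, 0, 0, 5], [0.06, 0.012, 0, 0, 0, 0, 5], [0.09, 0.018, 0, 0, 0, 0, 5], [0.12, 0.023, 0, 0, 0, 0, 5], [0.15, 0.029, 0, 0, 0, 0, 5], [0.18, 0.035, 0, 0, 0, 0, 5], [0.2, 0.039, 0, 0, 0, 0, 5], [0.22, 0.042, 0, 0, 0, 0, 5], [0.23, 0.044, 0, 0, 0, 0, 5], [0.23, 0.044, 0, 0, 0, 0, 5]]]}}

```text
time_s: 14.15
position: [0.4979, -0.0819, 0.0744]
tcp_rot: [[-0.983, -0.186, -0.003], [-0.186, 0.983, -0.0], [0.003, 0.0, -1.0]]
contact_force: [-6.0, 1.5, 10.1]
opening: 0.0114
grip_force: 46.4
```

```bash
python3 m.py
```

```text
14.2 [ 0.4978868  -0.08183681  0.0743991 ] [-5.83357875  2.39938124 10.42257436] 0.01171739023090497
tcp local -0.10680845308040474 0.09324239365653936 F along -5.274621423897375
w [-0.1167 -0.1164 -0.1081]
a [0.0252 0.028  0.0404]
```

>>> {"method": "arm_command", "body": {"commands": [[[0.01, 0.002, 0, 0, 0, 0, 5], [0.02, 0.004, 0, 0, 0, 0, 5], [0.03, 0.006, 0, 0, 0, 0, 5], [0.04, 0.008, 0, 0, 0, 0, 5], [0.05, 0.01, 0, 0, 0, 0, 5], [0.06, 0.012, 0, 0, 0, 0, 5], [0.07, 0.013, 0, 0, 0, 0, 5], [0.07, 0.013, 0, 0, 0, 0, 5], [0.07, 0.013, 0, 0, 0, 0, 5], [0.07, 0.013, 0, 0, 0, 0, 5]]]}}

```text
time_s: 15.35
position: [0.4984, -0.0817, 0.0744]
tcp_rot: [[-0.983, -0.186, -0.006], [-0.186, 0.983, -0.001], [0.006, 0.0, -1.0]]
contact_force: [-7.6, 2.0, 14.1]
opening: 0.0116
grip_force: 46.8
```

```bash
python3 m.py
```

```text
15.4 [ 0.49842143 -0.08176528  0.07436711] [-8.56909286  0.69011506 12.68290453] 0.011427113297402104
tcp local -0.10626993438803017 0.0932115392173047 F along -8.28399778137396
w [-0.116  -0.1157 -0.1076]
a [0.0292 0.033  0.0423]
```

```bash
python3 - <<'E'
from h import *
w=snapshot('wrist');t=snapshot('top');a=snapshot('scene')
A=cv2.resize(t['pixels'][170:260,250:360],(440,360),interpolation=cv2.INTER_CUBIC)
B=cv2.resize(a['pixels'][165:255,140:250],(440,360),interpolation=cv2.INTER_CUBIC)[:, :360]
C=cv2.resize(w['pixels'][230:384,170:340],(331,240)[:2])
cv2.imwrite('pics/c.png',np.vstack([np.hstack([A,B]),np.hstack([C,np.zeros((240,800-331,3),np.uint8)])])[:,:,::-1])
E
```

```text
(no output)
```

View pics/c.png

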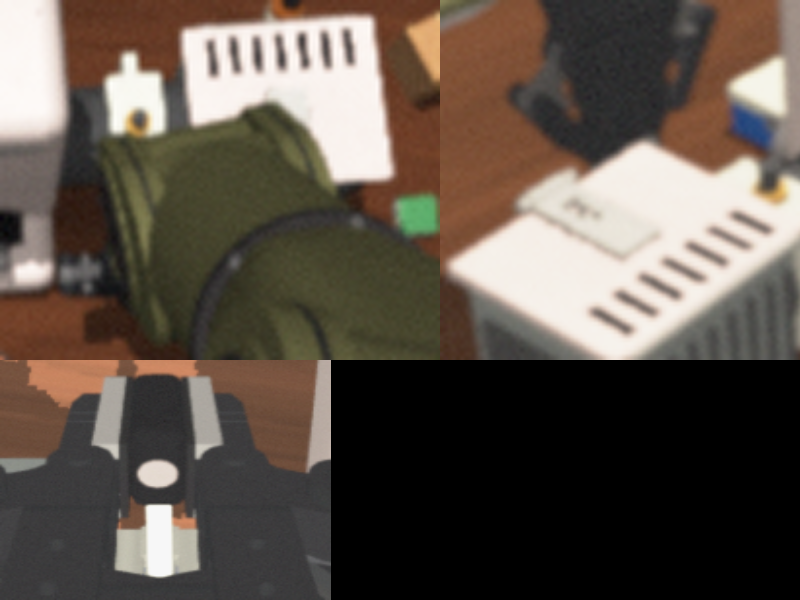

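The hasp lies flat on the lid, its slot over the catch at (585,205) in the mosaic. The gripper is behind the lid's edge. I'll check the gap between them, then back off the command to see whether the slide is seated in the notch or jammed.

```bash
cat > g.py <<'E'
from h import *
th=np.deg2rad(10.9);ex=np.array([np.cos(th),np.sin(th)]);ey=np.array([-ex[1],ex[0]]);L=np.array([.6204,-.1532])
a=snapshot('scene');s=get_state();print(s['contact_force'],s['torque'],(s['position'][:2]-L)@ex)
m=np.zeros((384,512),bool);m[120:240,140:250]=1
dark=a['pixels'].max(2)<75
c=cloud(a,m&dark);d=c[:,:2]-L;c=np.c_[d@ex,d@ey,c[:,2]];c=c[(c[:,1]<.16)&(c[:,1]>-.02)&(c[:,0]<0)&(c[:,0]>-.2)]
for z in np.arange(.16,.3,.01):
  k=c[abs(c[:,2]-z)<.005]
  if len(k)>3:print(z.round(3),len(k),np.percentile(k[:,0],[50,97]).round(3),np.percentile(k[:,1],[3,97]).round(3))
t=snapshot('top')
m=np.zeros((384,512),bool);m[175:215,270:300]=1
c=cloud(t,m);d=c[:,:2]-L;c=np.c_[d@ex,d@ey,c[:,2]]
k=c[(abs(c[:,2]-.14)<.004)&(abs(c[:,1]-.095)<.02)];print('housing top x',np.percentile(k[:,0],[1,99]),np.percentile(k[:,1],[1,99]))
k=c[(c[:,2]>.146)&(c[:,2]<.165)&(abs(c[:,1]-.095)<.015)&(abs(c[:,0])<.03)];print('plunger',k[:,:2].mean(0) if len(k) else 0,len(k))
k=c[(abs(c[:,2]-.122)<.007)&(abs(c[:,1]-.095)<.012)&(c[:,0]>.034)];print('stub end',np.percentile(k[:,0],[5,99]) if len(k) else 0)
E
python3 g.py
```

```text
[-8.81421318  1.96881745 12.74765851] [0.39719743 1.21062073 0.37591208] -0.10624823033536905
0.16 139 [-0.095 -0.089] [0.043 0.136]
0.17 148 [-0.094 -0.087] [0.036 0.141]
0.18 143 [-0.094 -0.087] [0.029 0.147]
0.19 173 [-0.095 -0.085] [0.03  0.146]
0.2 170 [-0.094 -0.085] [0.051 0.128]
0.21 82 [-0.095 -0.093] [0.052 0.086]
0.22 64 [-0.096 -0.068] [0.054 0.099]
0.23 153 [-0.078 -0.067] [0.055 0.102]
0.24 164 [-0.078 -0.067] [0.055 0.102]
0.25 167 [-0.078 -0.067] [0.055 0.104]
0.26 167 [-0.077 -0.067] [0.055 0.104]
0.27 111 [-0.082 -0.067] [0.055 0.111]
0.28 39 [-0.075 -0.068] [0.055 0.104]
0.29 196 [-0.078 -0.067] [0.054 0.104]
housing top x [-0.00919275  0.03046143] [0.07604213 0.11356289]
plunger [-0.00229192  0.09553031] 21
stub end [0.03690302 0.04871702]
```

>>> {"method": "arm_command", "body": {"commands": [[[-0.02, -0.004, 0, 0, 0, 0, 5], [-0.04, -0.008, 0, 0, 0, 0, 5], [-0.06, -0.011, 0, 0, 0, 0, 5], [-0.08, -0.015, 0, 0, 0, 0, 5], [-0.09, -0.017, 0, 0, 0, 0, 5], [-0.09, -0.017, 0, 0, 0, 0, 5], [-0.09, -0.017, 0, 0, 0, 0, 5], [-0.09, -0.017, 0, 0, 0, 0, 5], [-0.09, -0.017, 0, 0, 0, 0, 5], [-0.09, -0.017, 0, 0, 0, 0, 5]]]}}

```text
time_s: 16.8
position: [0.4982, -0.0818, 0.0744]
tcp_rot: [[-0.983, -0.186, -0.002], [-0.186, 0.983, 0.0], [0.002, 0.0, -1.0]]
contact_force: [-3.7, 2.4, 8.6]
opening: 0.0113
grip_force: 46.0
```

```bash
python3 m.py
```

```text
16.85 [ 0.49814125 -0.08183213  0.07440548] [-4.17637844  1.39551055  9.27895039] 0.011600078996601582
tcp local -0.10655770730803245 0.0931988695372479 F along -3.837146512212411
w [-0.1166 -0.1162 -0.1083]
a [0.0259 0.0281 0.041 ]
```

>>> {"method": "arm_command", "body": {"commands": [[[-0.02, -0.004, 0, 0, 0, 0, 5], [-0.04, -0.008, 0, 0, 0, 0, 5], [-0.06, -0.011, 0, 0, 0, 0, 5], [-0.08, -0.015, 0, 0, 0, 0, 5], [-0.1, -0.019, 0, 0, 0, 0, 5], [-0.1, -0.019, 0, 0, 0, 0, 5], [-0.1, -0.019, 0, 0, 0, 0, 5], [-0.1, -0.019, 0, 0, 0, 0, 5], [-0.1, -0.019, 0, 0, 0, 0, 5], [-0.1, -0.019, 0, 0, 0, 0, 5]]]}}

```text
time_s: 18.0
position: [0.4975, -0.082, 0.0744]
tcp_rot: [[-0.982, -0.186, 0.002], [-0.186, 0.982, 0.001], [-0.003, 0.0, -1.0]]
contact_force: [-1.0, 2.2, 7.0]
opening: 0.0114
grip_force: 45.7
```

```bash
python3 m.py
```

```text
18.05 [ 0.49745719 -0.08195459  0.07445559] [-0.26414757  3.11991615  6.75889301] 0.010868586198222365
tcp local -0.10725258419909717 0.09320797762545845 F along 0.33057991682959414
w [-0.1174 -0.117  -0.109 ]
a [0.026  0.0305 0.0403]
```

```bash
python3 -c "
from station import *
print(finish_job())"
```

```text
the job is handed in; nothing more can be done
None
```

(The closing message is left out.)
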